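Clamp a pipe on the bench rail: unlock, slide to the green band, relock

TASK

Clamp the red pipe on the bench rail: swing the black-knobbed clamp lever fully open, push the blue carriage along so that it drives the pipe against the fence's spring plunger until the collar edge stands in the plunger's green band (snug, about 5 N on the pipe, not bottomed), then swing the lever fully home so that the carriage is locked with the pipe still held. Leave the other things on the bench where they stand.

Things in the scene. Friction and masses are not known exactly. Their poses are not given: they have to be found in the camera images.
- rail_base: Bench rail, fixed during the run: grey bed 110 x 460 x 12 mm. Origin: centre of its underside, on the bench. Local +y runs along the rail from carriage to fence, x across (+x away from the robot), z up. Two steel guide strips, tops 26 mm above the bench, inner faces 40 mm apart; the pipe lies on the bed between them.
- rail_end (a point): End of the bed's top, local y = +230 mm. Near it stands the grey fence (88 wide, 56 long, top 64 mm, screw heads 70 mm). Its front face is at local y = 135 to 165 mm, different each time and not reported: find it by touch or sight. A spring plunger points from it to local -y; the black disc (30 mm, centre 30 mm above the bench) ends 25 mm before the fence when free.
- rail_mid (a point): Centre of the bed's top. The plunger's spring: 0.8 N per mm pressed in, at most 14 mm, then solid. A 3 mm brass collar on the fence surrounds its shank; outward from the collar the free shank shows 3.5 mm bare steel, 5.5 mm green, 5 mm red, then the disc. Pressed in 3.5 to 9 mm, the collar edge stands in the green.
- carriage: Blue carriage, 92 mm across, 70 long, top 62 mm above the bench; slides only along the rail's local y. Origin: on the bench under its centre, axes as rail_base. Its front face (35 mm to +y) pushes the pipe. Lever open: steady drag of about 11.5 N, 0.7 to 2 N more once it shoves the pipe, and it stays where left, also against the plunger. Lever home: locked. Starts 55 to 125 mm short of its final place.
- push_face (a point): Centre of the carriage's flat rear face (its -y end), 45 mm above the bench; the face is 92 mm wide and reaches from about 28 to 62 mm above the bench. Push here towards local +y.
- lever_knob (a point): Centre of the upright black knob at the end of the clamp lever: 18 mm in diameter, 83 to 119 mm above the bench (this point 102 mm); the flat lever bar (14 mm wide) lies below it, 74 to 83 mm above the bench. It swings level on a circle of 90 mm radius about the carriage's centre.
- lever (a joint): Clamp lever angle, rad, about the upright axis through the carriage's origin, growing counter-clockwise seen from above. 0 = fully home (locked): it points along the rail's +y, over the pipe. 1.60 = fully open: it points to the rail's -x, towards the robot. The cam frees the carriage beyond about 0.75. It stays where left; the knob takes about 2 to 6 N. Starts near 0.
- pipe_stub: Red pipe offcut, 34 mm thick, 140 mm long along its own y, lying along the rail between carriage and fence, not touching either at the start. Origin: centre of its underside (12 mm above the bench).
- mug: Grey-blue mug, a bystander; origin under its centre.
- tape_measure: Yellow tape measure, a bystander; origin under its centre.
- ashtray: Yellow round tray, a bystander; origin under its centre.
- parts_box: White carton, a bystander; origin under its centre.
- flange_a: Grey pipe flange, a bystander; origin under its centre.
- pliers: Pliers with blue grips, a bystander; origin under its centre.
There are look-alikes about, which are no part of the job. Leave any purple look-alike of the pipe_stub alone.

How it is judged:
On the way, in this order (a step that is already met when the one before it is completed fails the run):
1. the clamp lever is swung open (beyond 1.3 rad) (value of joint lever above 1.3 rad), for 0.2 s.
2. with the lever still open, the carriage presses the pipe against the plunger with more than 2.3 N (contact force between pipe_stub and carriage above 2.3 N and value of joint lever above 0.9 rad), for 0.3 s.
At the end, for the whole second after the job is handed in: The lever is home (less than 0.15 rad), the pipe lies on the bed, and the locked carriage still holds it against the plunger with 2.3 to 9.6 N (collar edge in or close to the green band, which is 3.5 to 9 mm pressed in); everything is at rest (value of joint lever below 0.15 rad and contact force between pipe_stub and carriage between 2.3 and 9.6 N and z of pipe_stub in the frame of rail_base below 0.018 m and linear speed of each of carriage, pipe_stub below 0.005 m/s); the robot touches nothing.
It fails at once if the pipe is lifted out of the rail (z of pipe_stub in the frame of rail_base above 0.04 m).
It fails at once if a bystander is moved by more than 30 mm (distance of any of mug, tape_measure, ashtray, parts_box, flange_a, pliers from where it was at the start of the episode above 0.03 m).
It also fails if it takes over 72 s, if anything falls off the work surface, if the arm or the gripper's body presses on something with over 40 N, if the wrist force passes 120 N, or if a joint passes its speed limit or range.

ROBOT

A 7-joint arm with a two-finger parallel gripper is mounted at the origin on a cart in front of the work surface, level with it; the furniture and walls round the work are solid. World frame = base frame: x ahead of the robot, y to its left, z up, the work surface at z = 0. Lengths are in m, angles in rad, forces in N, time in s.
With the tool pointing down it reaches from about 0.425 to 0.875 m from the base axis. Payload 4.7 kg.
Tool frame: the origin (TCP) lies at the very end of the fingers, on their centre line; the grasp point (between the pads) lies robot.tcp_to_grasp behind it (robot.tcp_to_grasp is the distance from the TCP to the grasp point, in m); z points along the fingers, y is the direction in which the jaws open and shut (so a half turn about z gives the same grasp; the last joint's range is limited). The gripper opens to 85 mm and grips with 20 to 120 N. Pads are 22 mm wide; open, the fingers measure 114 mm over their backs; the gripper's body (76 mm by 85 mm) begins 54 mm behind the grasp point. The pads swing forward as they close: fully open they stand 13 mm farther back than shut.
Start: joints at [1.199, 0.321, -0.07, 1.45, 0.023, 1.371, -0.057], TCP at [0.245, -0.602, 0.231] pointing down, gripper open.
Joint ranges: [-2.86, 2.86], [-0.3, 2.09], [-1.38, 1.24], [0.06, 2.45], [-1.56, 4.7], [0.09, 2.05], [-2.69, 2.69]. Speed limits (rad/s): [2.57, 2.57, 3.14, 3.14, 3.14, 3.14, 3.14].

INTERFACE

Orientations are given as a unit quaternion [x, y, z, w].
In Python, from rig import telemetry, camera, camera_info, job, robot gives the robot as it stands.
- The arm moves only by the tool carry_out, never from a script. Its arguments are lists of equal length, an entry for each row: "slide": the shift along the world's x, y, z in mm, a list of three; "dr": the turn, a rotation vector about the world's x, y, z in rad, a list of three; "claw": the opening, from 0 (shut) to 1 (fully open). In form: {"slide": [[tx, ty, tz], ...], "dr": [[rx, ry, rz], ...], "claw": [claw, ...]}. A call has exactly 10 rows; each row is the pose to reach, as a shift and turn from the pose commanded when the call began; what a row does not reach only later rows make up. A row lasts 1/12 s, in which the tool goes at most 41.7 mm and 7.16 degrees, less where a joint would pass 70% of its speed; a pose out of reach is approached as far as the arm can. A call with a gripper value outside its range is refused whole. The fingers move at their own pace and stop on an object; "grip_force" is the grip in N (left out, the last holds). Time passes only in rows, so rows that repeat a pose let the fingers close, or fill a call up. It gives the time, the measured TCP pose, the force and the opening at its end, in the units of the state.
- telemetry.get_state(): the state, without advancing time (a new reading comes with each control period).
- camera(name): name is "scene" or "top" or "wrist"; returns the picture (400x640x3 uint8, blue, green, red); there is no depth.
- camera_info(name): a dict with "K" (3x3 intrinsics, pixels), "origin" and "attitude" of the camera in the world. Camera axes: x right, y up, looking along -z (the intrinsics and any distortion apply to the point x, -y, -z); pixel columns grow to the right and rows downward; lengths in m; the calibration is good to about 2 mm. A picture is of the moment at which its call begins: read the wrist's pose just before it. camera_info takes no time and is no camera call; for the wrist camera it gives the pose at the moment of the call.
- job.close_job(): hands the job in, once; it reports no verdict.
The state is a dict: "clock": time; "joint_pos": joint angles; "qvel": joint speeds; "joint_efforts": joint torques, N m; "ee_pos": TCP position; "eef_rot": TCP orientation; "contact_force": force on the tool from outside, world axes, zero at the start; "torque": the same for the moment, N m; "grip_width": finger opening in m.
Only numpy, scipy, OpenCV 4.12 (cv2) and the standard library are available. Lean on these libraries where they do the work, as an engineer would, in place of code of your own. Each camera call takes 0.05 s, during which the arm holds its last target. There are 200 camera calls.

## Working session

There is one attempt and no reset: what is moved stays moved. The work goes in short steps, Python scripts to look and compute and a tool call to move; the robot and the scene stay as the last step left them, time stands still between calls to the robot, and variables do not carry over. Pictures are saved under pics/ and viewed, about 8 in all and at most 12, crops included, and the job is handed in when it is done.

Besides the shell and the picture viewer there is one more tool, called after "Request:" as name(argument=value, ...) on one line, values as JSON. carry_out: Moves the arm, as the interface text tells. Its arguments: {"type":"object","properties":{"slide":{"type":"array","items":{"type":"array","items":{"type":"number"}}},"dr":{"type":"array","items":{"type":"array","items":{"type":"number"}}},"claw":{"type":"array","items":{"type":"number"}},"grip_force":{"type":"number"}},"required":["slide","dr","claw"]}

```bash
mkdir -p pics; ls
python3 - <<'E'
from rig import telemetry,camera,camera_info,robot
import cv2
s=telemetry.get_state();print(s['clock'],s['ee_pos'],s['eef_rot'],s['contact_force'],robot.tcp_to_grasp)
for n in('scene','top'):
    cv2.imwrite(f'pics/{n}0.png',camera(n)); i=camera_info(n);print(n,i)
E
```

```text
pics
0.0 [ 0.24435193 -0.60174891  0.23021574] [ 9.81451587e-01  1.91707795e-01 -2.18700240e-04 -9.24733658e-04] [-0.8306141  -0.70918799  0.26919223] 0.0187
scene {'K': array([[489.32029477,   0.        , 323.52804045],
       [  0.        , 489.32029477, 202.72480838],
       [  0.        ,   0.        ,   1.        ]]), 'origin': array([-0.71691765, -1.09808633,  0.86160568]), 'attitude': array([ 0.49950521, -0.21936967, -0.35176066,  0.76068123])}
top {'K': array([[439.33704851,   0.        , 322.46474601],
       [  0.        , 439.33704851, 196.19547368],
       [  0.        ,   0.        ,   1.        ]]), 'origin': array([0.37666153, 0.05032914, 1.45010947]), 'attitude': array([-0.04943196,  0.04958049,  0.70564563, -0.70509751])}
```

View pics/top0.png

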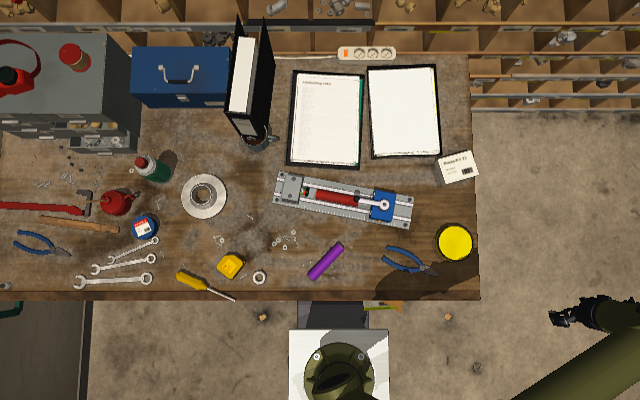

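View pics/scene0.png

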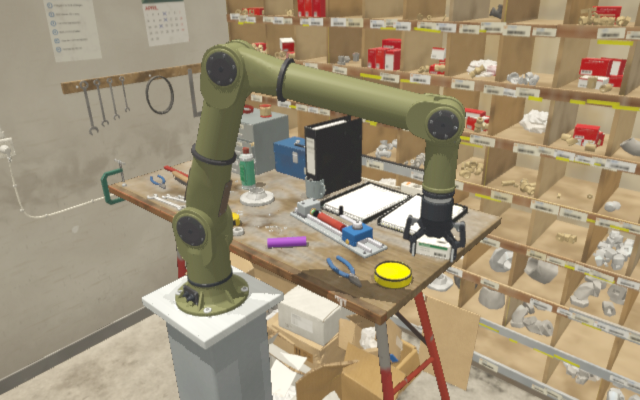

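The pipe candidates are the red stub on the rail at (335,197) and the purple look-alike at (325,261). I'm choosing the red one. The carriage is at (383,205) and the fence at (290,188). I'll check this in a close crop.

Run:
```python
import cv2
a=cv2.imread('pics/top0.png')[160:240,265:425]
cv2.imwrite('pics/crop0.png',cv2.resize(a,None,fx=5,fy=5,interpolation=cv2.INTER_CUBIC))
```

```text
(no output)
```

View pics/crop0.png

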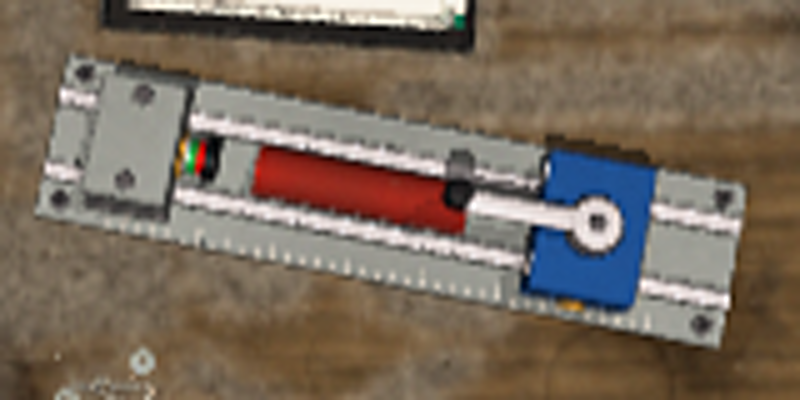

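The crop shows the bed corners at (70,57), (38,213), (745,185) and (720,347). The pivot is at (598,222), the knob at (459,193), and the pipe ends at (257,170) and (466,210). The lever is home, over the red pipe.

```bash
cat > h.py <<'E'
import numpy as np
from scipy.spatial.transform import Rotation as R
from rig import telemetry,camera,camera_info,robot
def ray(name,uv,z,i=None):
    i=i or camera_info(name);uv=np.atleast_2d(uv)
    d=np.c_[uv,np.ones(len(uv))]@np.linalg.inv(i['K']).T*[1,-1,-1]
    d=R.from_quat(i['attitude']).apply(d);o=np.array(i['origin'])
    return o+d*((z-o[2])/d[:,2])[:,None]
E
python3 - <<'E'
from h import *
c=lambda *p:(np.array(p)+.5)/5+[265,160]-.5
bed=ray('top',c((70,57),(38,213),(745,185),(720,347)),.012);print(bed)
o=bed.mean(0);ay=(bed[:2].mean(0)-bed[2:].mean(0));print(o,np.linalg.norm(ay));ay[2]=0;ay/=np.linalg.norm(ay)
yaw=np.arctan2(-ay[0],ay[1]);ax=np.array([ay[1],-ay[0],0]);print('ay',ay,'ax',ax,'yaw',yaw, np.linalg.norm(bed[0]-bed[1]),np.linalg.norm(bed[2]-bed[3]))
def loc(n,p,z):
    q=ray('top',c(*p),z);print(n,q.round(4).tolist(),np.c_[(q-o)@ax,(q-o)@ay].round(4).tolist())
loc('pivot',[(598,222)],.085)
loc('car',[(552,150),(656,170),(635,308),(523,290)],.062)
loc('knob',[(459,193)],.119)
loc('fence',[(188,80),(170,215)],.064)
loc('disc',[(215,158)],.03)
loc('pipe',[(257,170),(466,210)],.035)
s=telemetry.get_state();print(s['clock'],R.from_quat(s['eef_rot']).as_matrix())
i=camera_info('wrist');print(i,(np.array(i['origin'])-s['ee_pos'])@R.from_quat(s['eef_rot']).as_matrix())
E
```

```text
[[ 0.66443871  0.19606627  0.012     ]
 [ 0.55964685  0.21580273  0.012     ]
 [ 0.57794582 -0.25129578  0.012     ]
 [ 0.47093147 -0.23175255  0.012     ]]
[ 0.56824071 -0.01779483  0.012     ] 0.45595366283005423
ay [0.19213385 0.98136873 0.        ] ax [ 0.98136873 -0.19213385  0.        ] yaw -0.1933360422226603 0.10663424067549528 0.10878422694912314
pivot [[0.5444, -0.1433, 0.085]] [[0.0007, -0.1277]]
car [[0.5936, -0.118, 0.062], [0.5807, -0.1842, 0.062], [0.4924, -0.1688, 0.062], [0.5039, -0.0981, 0.062]] [[0.0442, -0.0935], [0.0442, -0.161], [-0.0454, -0.1628], [-0.0478, -0.0912]]
knob [[0.5582, -0.0538, 0.119]] [[-0.003, -0.0373]]
fence [[0.639, 0.1149, 0.064], [0.5517, 0.1259, 0.064]] [[0.0439, 0.1438], [-0.0438, 0.1378]]
disc [[0.5935, 0.0985, 0.03]] [[0.0025, 0.119]]
pipe [[0.5848, 0.071, 0.035], [0.5585, -0.0648, 0.035]] [[-0.0008, 0.0903], [-0.0006, -0.048]]
0.1 [[ 9.26505100e-01  3.76281427e-01 -7.66870987e-04]
 [ 3.76282192e-01 -9.26503728e-01  1.59796558e-03]
 [-1.09224060e-04 -1.76908316e-03 -9.99998429e-01]]
{'K': array([[283.19655449,   0.        , 317.41057119],
       [  0.        , 283.19655449, 197.15884262],
       [  0.        ,   0.        ,   1.        ]]), 'origin': array([ 0.31591413, -0.57292133,  0.37254559]), 'attitude': array([-0.12583921,  0.08479089, -0.55159591,  0.82019324])} [ 7.71596833e-02 -7.07313868e-05 -1.42257379e-01]
```

Request:
carry_out(slide=[[314,548,-10],[314,548,-10],[314,548,-10],[314,548,-10],[314,548,-10],[314,548,-10],[314,548,-10],[314,548,-10],[314,548,-10],[314,548,-10]], dr=[[0,0,0.99],[0,0,0.99],[0,0,0.99],[0,0,0.99],[0,0,0.99],[0,0,0.99],[0,0,0.99],[0,0,0.99],[0,0,0.99],[0,0,0.99]], claw=[0.4,0.4,0.4,0.4,0.4,0.4,0.4,0.4,0.4,0.4])

```text
clock: 0.93
ee_pos: [0.452, -0.2388, 0.2245]
eef_rot: [0.773, 0.635, -0.0, 0.0]
contact_force: [1.8, -0.7, -0.4]
grip_width: 0.0338
```

Request:
carry_out(slide=[[106,185,-10],[106,185,-10],[106,185,-10],[106,185,-10],[106,185,-10],[106,185,-10],[106,185,-10],[106,185,-10],[106,185,-10],[106,185,-10]], dr=[[0,0,0],[0,0,0],[0,0,0],[0,0,0],[0,0,0],[0,0,0],[0,0,0],[0,0,0],[0,0,0],[0,0,0]], claw=[0.4,0.4,0.4,0.4,0.4,0.4,0.4,0.4,0.4,0.4])

```text
clock: 1.77
ee_pos: [0.5571, -0.0581, 0.2146]
eef_rot: [0.774, 0.634, -0.001, 0.0]
contact_force: [-0.1, 0.1, 0.2]
grip_width: 0.0342
```

Run:
```python
from h import *;import cv2
s=telemetry.get_state();i=camera_info('wrist');im=camera('wrist');cv2.imwrite('pics/w1.png',im)
print(s['ee_pos'],s['joint_pos'],s['contact_force'],i['origin'],i['attitude'])
def proj(p):
    v=R.from_quat(i['attitude']).inv().apply(np.array(p)-i['origin'])*[1,-1,-1];q=i['K']@v;return q[:2]/q[2]
print(proj([.5582,-.0538,.119]),proj([.5444,-.1433,.085]))
```

```text
[ 0.55706613 -0.05809318  0.21459684] [ 0.61164737  0.18648482 -0.62236052  1.68352119  0.11320721  1.30809191
 -0.23046676] [-0.09577644  0.08253342  0.22551549] [0.57280623 0.01735061 0.35674257] [-0.1519454   0.01507717 -0.09746947  0.98345563]
[317.01513674 194.30542069] [320.80112225 264.65974834]
```

View pics/w1.png

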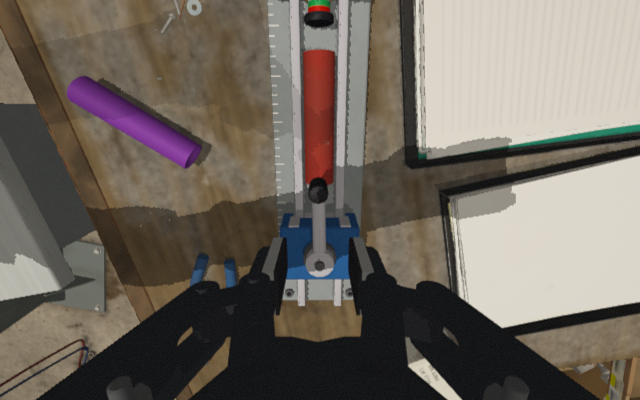

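```bash
cat >> h.py <<'E'
O=np.array([.5682,-.0178,0]);AY=np.array([.1921,.9814,0]);AX=np.array([.9814,-.1921,0])
def loc(p):
    q=np.atleast_2d(p)-O;return np.c_[q@AX,q@AY].round(4).tolist()
E
python3 - <<'E'
from h import *;import cv2
for n,p,z in(('knobtop',(319,184),.119),('pivot',(319.5,260),.085),('pipe',(319,51),.03),('disc',(319,20),.035)):
    q=ray('wrist',p,z);print(n,q,loc(q))
im=cv2.imread('pics/w1.png')[:310,230:410];cv2.imwrite('pics/w1c.png',cv2.resize(im,None,fx=2.4,fy=1.9) if 0 else cv2.resize(im[150:310],None,fx=3.5,fy=3.5,interpolation=cv2.INTER_CUBIC))
E
```

```text
knobtop [[ 0.56183718 -0.04478737  0.119     ]] [[-0.0011, -0.0277]]
pivot [[ 0.54424832 -0.13725097  0.085     ]] [[-0.0006, -0.1218]]
pipe [[0.58554333 0.07223115 0.03      ]] [[-0.0003, 0.0917]]
disc [[0.59075884 0.0986781  0.035     ]] [[-0.0002, 0.1186]]
```

View pics/w1c.png

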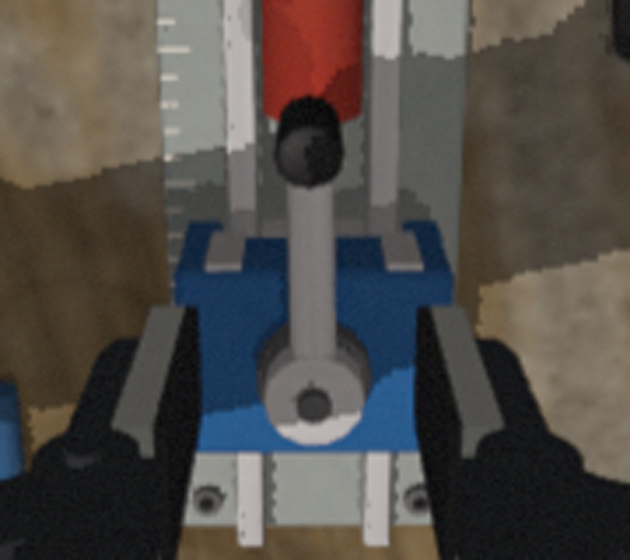

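The close crop shows the knob top at wrist pixel (318,194) and the pivot at (319,266). Both match the top-view estimate within a pixel or two. Now lowering over the knob.

Request:
carry_out(slide=[[2,4,-20],[2,4,-50],[2,4,-80],[2,4,-110],[2,4,-127],[2,4,-127],[2,4,-127],[2,4,-127],[2,4,-127],[2,4,-127]], dr=[[0,0,0],[0,0,0],[0,0,0],[0,0,0],[0,0,0],[0,0,0],[0,0,0],[0,0,0],[0,0,0],[0,0,0]], claw=[0.4,0.4,0.4,0.4,0.4,0.33,0.33,0.33,0.33,0.33])

```text
clock: 2.65
ee_pos: [0.5609, -0.0521, 0.0895]
eef_rot: [0.773, 0.635, 0.001, 0.001]
contact_force: [0.3, -0.3, 0.4]
grip_width: 0.0281
```

Run:
```python
from h import *
s=telemetry.get_state();p=s['ee_pos'];print(p,s['contact_force'],s['grip_width'],loc(p))
c=np.array([.5444,-.1433,0])
# path of TCP on 90 mm circle, angles (lead +0.1)
for t in np.r_[np.arange(0.0,1.7,.16),1.66,1.7]:
    q=c+.09*(-np.sin(t)*AX+np.cos(t)*AY); print(round(t,2),((q-p)[:2]*1000).round(0))
```

```text
[ 0.56089922 -0.05208557  0.0895197 ] [ 0.33096586 -0.31428887  0.42398441] 0.02813685988700372 [[-0.0006, -0.0351]]
0.0 [ 1. -3.]
0.16 [-14.  -1.]
0.32 [-28.  -2.]
0.48 [-42.  -5.]
0.64 [-55. -10.]
0.8 [-68. -17.]
0.96 [-79. -26.]
1.12 [-88. -37.]
1.28 [-96. -49.]
1.44 [-102.  -63.]
1.6 [-105.  -77.]
1.66 [-106.  -82.]
1.7 [-106.  -85.]
```

Request:
carry_out(slide=[[-8,-1,0],[-16,-1,0],[-24,-2,0],[-32,-3,0],[-39,-5,0],[-47,-7,0],[-54,-10,0],[-62,-13,0],[-69,-18,0],[-75,-22,0]], dr=[[0,0,0.09],[0,0,0.18],[0,0,0.27],[0,0,0.36],[0,0,0.45],[0,0,0.54],[0,0,0.63],[0,0,0.72],[0,0,0.81],[0,0,0.9]], claw=[0.33,0.33,0.33,0.33,0.33,0.33,0.33,0.33,0.33,0.33])

```text
clock: 3.48
ee_pos: [0.4858, -0.0734, 0.0892]
eef_rot: [0.417, 0.909, 0.001, 0.002]
contact_force: [2.0, -0.4, -1.5]
grip_width: 0.0281
```

```bash
cat > m.py <<'E'
from h import *
s=telemetry.get_state();p=s['ee_pos'];M=R.from_quat(s['eef_rot']).as_matrix()
print(s['clock'],p,'F',s['contact_force'],'Floc',s['contact_force']@AX,s['contact_force']@AY,'w',s['grip_width'],loc(p),'yaw',np.arctan2(M[1,1],M[0,1])+.193,'j',s['joint_pos'].round(2))
E
python3 - <<'E'
from m import *
c=np.array([.5444,-.1433,0])
for t in np.arange(.9,1.71,.1):
    q=c+.09*(-np.sin(t)*AX+np.cos(t)*AY); print(round(t,2),((q-p)[:2]*1000).round(0))
E
```

```text
3.4833 [ 0.48584254 -0.07342921  0.08920592] F [ 2.02747869 -0.41413828 -1.49892918] Floc 2.0693235545611968 -0.01695664996724988 w 0.028072286812697748 [[-0.0701, -0.0704]] yaw 0.9031242430954545 j [ 0.79  0.17 -0.74  1.98  0.13  1.03  0.7 ]
0.9 [ 0. -1.]
1.0 [-6. -8.]
1.1 [-12. -14.]
1.2 [-18. -22.]
1.3 [-22. -30.]
1.4 [-26. -38.]
1.5 [-28. -46.]
1.6 [-30. -55.]
1.7 [-31. -64.]
```

Request:
carry_out(slide=[[-6,-8,0],[-12,-14,0],[-18,-22,0],[-22,-30,0],[-26,-38,0],[-28,-46,0],[-30,-55,0],[-30,-59,0],[-30,-60,0],[-30,-60,0]], dr=[[0,0,0.1],[0,0,0.2],[0,0,0.3],[0,0,0.4],[0,0,0.5],[0,0,0.6],[0,0,0.7],[0,0,0.74],[0,0,0.74],[0,0,0.74]], claw=[0.33,0.33,0.33,0.33,0.33,0.33,0.33,0.33,0.33,0.33])

```text
clock: 4.32
ee_pos: [0.4551, -0.1337, 0.0884]
eef_rot: [0.064, 0.998, -0.0, 0.0]
contact_force: [0.8, 1.3, -0.7]
grip_width: 0.0278
```

```bash
python3 m.py
```

```text
4.3167 [ 0.45508514 -0.13371905  0.08840326] F [ 0.76409941  1.29124106 -0.70462347] Floc 0.5018397524790691 1.414007469577916 w 0.02782185062489353 [[-0.0887, -0.1355]] yaw 1.6366650958979654 j [ 0.96  0.13 -0.76  2.02  0.1   1.03  1.59]
```

Request:
carry_out(slide=[[0,0,30],[0,0,60],[0,0,80],[20,-20,80],[40,-40,80],[60,-60,80],[75,-80,80],[75,-80,80],[75,-80,80],[75,-80,80]], dr=[[0,0,0],[0,0,0],[0,0,0],[0,0,-0.12],[0,0,-0.24],[0,0,-0.36],[0,0,-0.48],[0,0,-0.6],[0,0,-0.72],[0,0,-0.84]], claw=[0.33,0.33,0.33,0,0,0,0,0,0,0])

```text
clock: 5.15
ee_pos: [0.5304, -0.2141, 0.1679]
eef_rot: [0.468, 0.884, 0.0, 0.0]
contact_force: [0.6, -0.1, 0.4]
grip_width: 0.0
```

Request:
carry_out(slide=[[0,0,0],[0,0,0],[0,0,0],[0,0,0],[0,0,-20],[0,0,-50],[0,0,-80],[0,0,-110],[0,0,-128],[0,0,-128]], dr=[[0,0,-0.12],[0,0,-0.24],[0,0,-0.36],[0,0,-0.48],[0,0,-0.6],[0,0,-0.72],[0,0,-0.8],[0,0,-0.8],[0,0,-0.8],[0,0,-0.8]], claw=[0,0,0,0,0,0,0,0,0,0])

```text
clock: 5.98
ee_pos: [0.5268, -0.2126, 0.0358]
eef_rot: [0.773, 0.635, -0.002, -0.003]
contact_force: [-0.5, 0.5, -0.6]
grip_width: 0.0001
```

```bash
python3 m.py
python3 - <<'E'
from h import *;import cv2
im=camera('top')[160:240,265:425];cv2.imwrite('pics/t2.png',cv2.resize(im,None,fx=5,fy=5,interpolation=cv2.INTER_CUBIC))
E
```

```text
5.9833 [ 0.5268304  -0.21261889  0.03577311] F [-0.54432567  0.4959969  -0.55235342] Floc -0.6294822204748067 0.3822063963239043 w 9.051426498214005e-05 [[-0.0032, -0.1991]] yaw -0.002500622051416268 j [ 0.77  0.38 -0.51  1.84  0.22  0.98 -0.03]
```

View pics/t2.png

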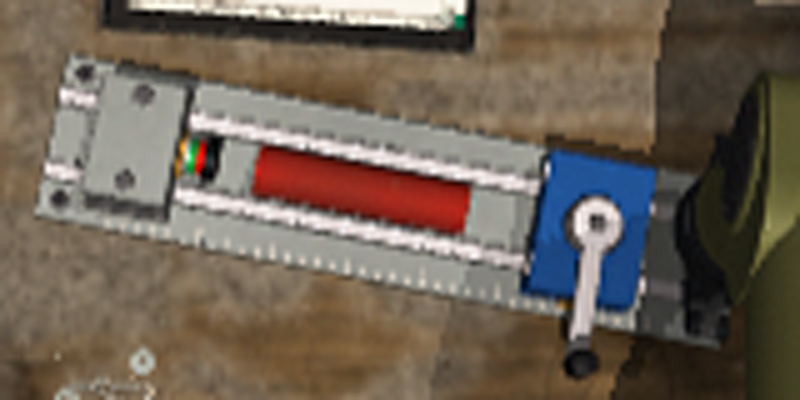

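The lever is fully open, with the knob at crop (578,362), and the pipe hasn't moved. Now pushing the carriage.

Request:
carry_out(slide=[[4,6,3],[5,12,3],[6,18,3],[8,24,3],[9,30,3],[10,36,3],[11,42,3],[12,48,3],[13,54,3],[14.5,58,3]], dr=[[0,0,0],[0,0,0],[0,0,0],[0,0,0],[0,0,0],[0,0,0],[0,0,0],[0,0,0],[0,0,0],[0,0,0]], claw=[0,0,0,0,0,0,0,0,0,0])

```text
clock: 6.87
ee_pos: [0.5443, -0.1619, 0.0445]
eef_rot: [0.774, 0.634, -0.002, 0.004]
contact_force: [-4.1, -12.2, 5.3]
grip_width: 0.0001
```

```bash
python3 m.py
```

```text
6.8667 [ 0.54429602 -0.16194421  0.0445262 ] F [ -4.12111712 -12.20963518   5.27333015] Floc -1.6989934195086214 -12.77420255876698 w 9.970913045233646e-05 [[0.0042, -0.1461]] yaw -0.00542286150437285 j [ 0.7   0.36 -0.54  1.85  0.23  0.99 -0.13]
```

Request:
carry_out(slide=[[0.4,2,0],[0.8,4,0],[1.2,6,0],[1.6,8,0],[2,10,0],[2.3,12,0],[2.7,14,0],[3.1,16,0],[3.5,18,0],[4,20,0]], dr=[[0,0,0],[0,0,0],[0,0,0],[0,0,0],[0,0,0],[0,0,0],[0,0,0],[0,0,0],[0,0,0],[0,0,0]], claw=[0,0,0,0,0,0,0,0,0,0])

```text
clock: 7.7
ee_pos: [0.548, -0.1428, 0.0445]
eef_rot: [0.774, 0.633, -0.003, 0.004]
contact_force: [-3.1, -12.7, 5.4]
grip_width: -0.0001
```

```bash
python3 m.py
```

```text
7.7 [ 0.54804718 -0.14276825  0.04449799] F [ -3.13157855 -12.69362987   5.4197175 ] Floc -0.6348848890688483 -13.059104589738023 w -0.00014259720568144516 [[0.0042, -0.1265]] yaw -0.005944180949399247 j [ 0.67  0.36 -0.54  1.85  0.23  0.99 -0.17]
```

Request:
carry_out(slide=[[0.3,1.5,0],[0.6,3,0],[0.9,4.5,0],[1.2,6,0],[1.5,7.5,0],[1.8,9,0],[2.1,10.5,0],[2.4,12,0],[2.7,13.5,0],[3,15,0]], dr=[[0,0,0],[0,0,0],[0,0,0],[0,0,0],[0,0,0],[0,0,0],[0,0,0],[0,0,0],[0,0,0],[0,0,0]], claw=[0,0,0,0,0,0,0,0,0,0])

```text
clock: 8.53
ee_pos: [0.551, -0.1278, 0.0445]
eef_rot: [0.774, 0.633, -0.003, 0.004]
contact_force: [-2.7, -12.0, 5.5]
grip_width: -0.0003
```

```bash
cat > v.py <<'E'
import sys,cv2
from m import *
im=camera('top');cv2.imwrite(sys.argv[1],cv2.resize(im[160:240,265:425],None,fx=5,fy=5,interpolation=cv2.INTER_CUBIC))
h=cv2.cvtColor(im,cv2.COLOR_BGR2HSV);m=((h[...,0]<8)|(h[...,0]>172))&(h[...,1]>140)&(h[...,2]>60)
v,u=np.nonzero(m[160:240,265:425]);print('red u',np.bincount(u,minlength=160).nonzero()[0]+265)
cols=np.bincount(u,minlength=160);l=np.array(loc(ray('top',np.array([[x+265.,160+v[u==x].mean()] for x in range(160) if cols[x]>3]),.029)))
print('pipe y range',l[:,1].max(),l[:,1].min())
E
python3 v.py pics/t3.png
```

```text
8.5333 [ 0.55099441 -0.12778744  0.04449582] F [ -2.67597481 -11.98079621   5.49998572] Floc -0.3246907286396721 -12.272008163103843 w -0.0002924757810001784 [[0.0042, -0.1112]] yaw -0.0060986055940523975 j [ 0.65  0.36 -0.55  1.85  0.23  0.99 -0.2 ]
red u [304 305 310 311 312 313 314 315 316 317 318 319 320 321 322 323 324 325
 326 327 328 329 330 331 332 333 334 335 336 337 338 339 340 341 342 343
 344 345 346 347 348 349 350 351 352]
pipe y range 0.1298 -0.0279
```

View pics/t3.png

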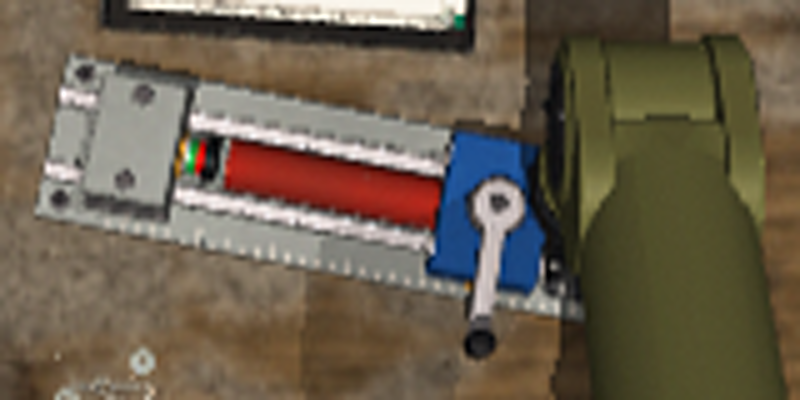

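The pipe front is at crop x≈227 and the disc at ≈217, so about 6–7 mm of gap remains. I'll go in small steps and watch the force.

Request:
carry_out(slide=[[0.1,0.6,0],[0.2,1.2,0],[0.4,1.8,0],[0.5,2.4,0],[0.6,3,0],[0.7,3.6,0],[0.8,4.2,0],[1,4.8,0],[1,5.4,0],[1.2,6,0]], dr=[[0,0,0],[0,0,0],[0,0,0],[0,0,0],[0,0,0],[0,0,0],[0,0,0],[0,0,0],[0,0,0],[0,0,0]], claw=[0,0,0,0,0,0,0,0,0,0])

```text
clock: 9.42
ee_pos: [0.5522, -0.1217, 0.0445]
eef_rot: [0.774, 0.633, -0.003, 0.004]
contact_force: [-3.6, -13.0, 6.0]
grip_width: -0.0001
```

Request:
carry_out(slide=[[0.1,0.4,0],[0.2,0.8,0],[0.3,1.2,0],[0.3,1.6,0],[0.4,2,0],[0.5,2.4,0],[0.6,2.8,0],[0.6,3.2,0],[0.7,3.6,0],[0.8,4,0]], dr=[[0,0,0],[0,0,0],[0,0,0],[0,0,0],[0,0,0],[0,0,0],[0,0,0],[0,0,0],[0,0,0],[0,0,0]], claw=[0,0,0,0,0,0,0,0,0,0])

```text
clock: 10.25
ee_pos: [0.5528, -0.1187, 0.0445]
eef_rot: [0.774, 0.633, -0.003, 0.004]
contact_force: [-4.1, -13.7, 7.1]
grip_width: -0.0001
```

```bash
python3 v.py pics/t4.png
```

```text
10.25 [ 0.55279051 -0.11866422  0.04450936] F [ -4.12125705 -13.65589968   7.10382108] Floc -1.4213033450210686 -14.193593421932423 w -0.00013026274742534524 [[0.0043, -0.1019]] yaw -0.00649660835219848 j [ 0.63  0.36 -0.55  1.85  0.24  0.99 -0.22]
red u [303 304 305 307 308 309 310 311 312 313 314 315 316 317 318 319 320 321
 322 323 324 325 326 327 328 329 330 331 332 333 334 335 336 337 338 339
 340 341 342 343 344 345 346 347 348 349 350]
pipe y range 0.1308 -0.0183
```

Request:
carry_out(slide=[[0.1,0.4,0],[0.2,0.8,0],[0.3,1.2,0],[0.3,1.6,0],[0.4,2,0],[0.5,2.4,0],[0.6,2.8,0],[0.6,3.2,0],[0.7,3.6,0],[0.8,4,0]], dr=[[0,0,0],[0,0,0],[0,0,0],[0,0,0],[0,0,0],[0,0,0],[0,0,0],[0,0,0],[0,0,0],[0,0,0]], claw=[0,0,0,0,0,0,0,0,0,0])

```text
clock: 11.13
ee_pos: [0.5533, -0.116, 0.0445]
eef_rot: [0.774, 0.633, -0.004, 0.004]
contact_force: [-5.4, -16.2, 7.2]
grip_width: -0.0004
```

```bash
python3 v.py pics/t5.png
```

```text
11.1333 [ 0.55333077 -0.11603592  0.04453392] F [ -5.40024144 -16.15450186   7.22636666] Floc -2.196517144048346 -16.891414509621146 w -0.0003526378932991537 [[0.0043, -0.0993]] yaw -0.007288626166094131 j [ 0.63  0.36 -0.55  1.85  0.24  0.99 -0.23]
red u [303 304 306 307 308 309 310 311 312 313 314 315 316 317 318 319 320 321
 322 323 324 325 326 327 328 329 330 331 332 333 334 335 336 337 338 339
 340 341 342 343 344 345 346 347 348 349]
pipe y range 0.1337 -0.0171
```

View pics/t5.png

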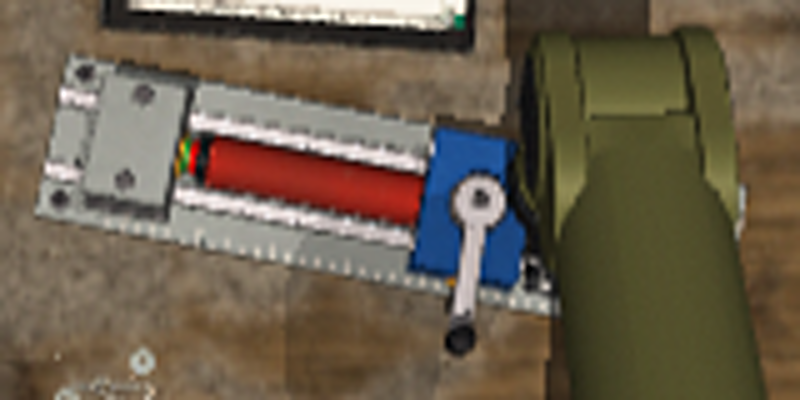

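The plunger is pressed into the green: no bare steel shows beside the collar at crop (185,157). Force rose from 12.3 to 16.9 N, which is about 4.6 N on the pipe. Now backing off.

Request:
carry_out(slide=[[-2,-10,0],[-4,-20,0],[-6,-30,0],[-8,-40,10],[-8,-40,50],[-8,-40,90],[-8,-40,125],[-8,-40,125],[-8,-40,125],[-8,-40,125]], dr=[[0,0,0],[0,0,0],[0,0,0],[0,0,0],[0,0,0],[0,0,0.12],[0,0,0.24],[0,0,0.36],[0,0,0.48],[0,0,0.6]], claw=[0,0,0,0,0,0,0,0,0.1,0.3])

```text
clock: 12.02
ee_pos: [0.5465, -0.1465, 0.1688]
eef_rot: [0.548, 0.837, 0.0, 0.001]
contact_force: [-0.6, -0.3, -0.6]
grip_width: 0.0197
```

```bash
python3 v.py pics/t6.png
python3 - <<'E'
from m import *
c=lambda *p:(np.array(p)+.5)/5+[265,160]-.5
c0=ray('top',c((480,198)),.085);k=ray('top',c((459,332)),.119);print(c0,loc(c0),k,loc(k),(k-p)*1000)
E
```

```text
12.0167 [ 0.54646931 -0.14653397  0.16877124] F [-0.60326264 -0.27933519 -0.61786256] Floc -0.5383816685316892 -0.3900263042343588 w 0.01967154985186304 [[0.0034, -0.1305]] yaw 0.6045662666793798 j [ 0.79  0.24 -0.65  1.73  0.15  1.22  0.51]
red u [303 304 306 307 308 309 310 311 312 313 314 315 316 317 318 319 320 321
 322 323 324 325 326 327 328 329 330 331 332 333 334 335 336 337 338 339
 340 341 342 343 344 345 346 347 348 349]
pipe y range 0.1337 -0.0171
12.0667 [ 0.54616563 -0.14643195  0.16817445] F [ 0.7739916  -0.22020046 -0.66614723] Floc 0.8018958670156642 -0.06742094228127882 w 0.02518661768193022 [[0.0031, -0.1305]] yaw 0.609804696937832 j [ 0.79  0.24 -0.66  1.73  0.15  1.22  0.51]
[[ 0.55962532 -0.06958046  0.085     ]] [[0.0015, -0.0525]] [[ 0.47312718 -0.05280601  0.119     ]] [[-0.0866, -0.0526]] [[-73.03845029  93.6259414  -49.17444725]]
```

Request:
carry_out(slide=[[-20,20,0],[-40,45,0],[-60,70,0],[-77,91,0],[-77,91,0],[-77,91,0],[-77,91,0],[-77,91,0],[-77,91,0],[-77,91,0]], dr=[[0,0,0.12],[0,0,0.24],[0,0,0.36],[0,0,0.48],[0,0,0.6],[0,0,0.72],[0,0,0.84],[0,0,0.96],[0,0,1],[0,0,1]], claw=[0.4,0.4,0.4,0.4,0.4,0.4,0.4,0.4,0.4,0.4])

```text
clock: 12.9
ee_pos: [0.4688, -0.0554, 0.1676]
eef_rot: [0.083, 0.997, 0.0, -0.0]
contact_force: [0.8, -0.1, 0.4]
grip_width: 0.0342
```

```bash
python3 m.py
python3 - <<'E'
from h import *;import cv2
i=camera_info('wrist');im=camera('wrist')
v=R.from_quat(i['attitude']).inv().apply(np.array([.4692,-.0551,.119])-i['origin'])*[1,-1,-1];q=i['K']@v;q=q[:2]/q[2];print(q)
cv2.circle(im,tuple(int(x) for x in q),2,(0,255,0),-1);cv2.imwrite('pics/w7.png',cv2.resize(im[100:330,220:420],None,fx=2.6,fy=2.6))
E
```

```text
12.9 [ 0.46884558 -0.05541987  0.16759886] F [ 0.75597172 -0.06636449  0.3917198 ] Floc 0.7546592679537464 0.08009205394111261 w 0.034172134287705866 [[-0.0903, -0.056]] yaw 1.5972194174983345 j [ 0.83  0.02 -0.77  1.94  0.01  1.19  1.46]
[317.64598315 218.74026023]
```

View pics/w7.png

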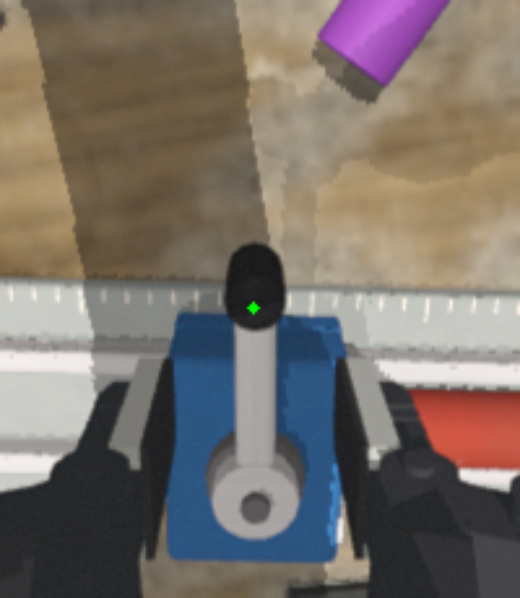

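The dot predicted for the knob top lands on the knob, with its top at about crop (255,300). Lowering over it now.

Request:
carry_out(slide=[[0,0,-20],[0,0,-50],[0,0,-79],[0,0,-79],[0,0,-79],[0,0,-79],[0,0,-79],[0,0,-79],[0,0,-79],[0,0,-79]], dr=[[0,0,0],[0,0,0],[0,0,0],[0,0,0],[0,0,0],[0,0,0],[0,0,0],[0,0,0],[0,0,0],[0,0,0]], claw=[0.4,0.4,0.4,0.4,0.33,0.33,0.33,0.33,0.33,0.33])

```text
clock: 13.78
ee_pos: [0.4696, -0.056, 0.0896]
eef_rot: [0.083, 0.997, -0.0, 0.001]
contact_force: [0.4, -0.3, -0.5]
grip_width: 0.0282
```

Run:
```python
from m import *
c=O-.053*AY
f=lambda t:(c+.09*(-np.sin(t)*AX+np.cos(t)*AY)-p)[:2]*1000
for t in np.arange(1.6,.75,-.09):print(round(t,2),f(t).round(0))
p=c+.09*(-np.sin(.7)*AX+np.cos(.7)*AY);
for t in np.arange(.7,-.11,-.1):print(round(t,2),f(t).round(0))
```

```text
13.7833 [ 0.46960128 -0.05595334  0.0896052 ] F [ 0.36483645 -0.29587985 -0.46600799] Floc 0.4148890133199744 -0.22029139729275873 w 0.028205819964779947 [[-0.0894, -0.0564]] yaw 1.5977090916068273 j [ 0.8   0.12 -0.77  2.02  0.1   1.03  1.39]
1.6 [-0.  1.]
1.51 [1. 9.]
1.42 [ 4. 17.]
1.33 [ 7. 24.]
1.24 [10. 31.]
1.15 [15. 38.]
1.06 [20. 44.]
0.97 [25. 50.]
0.88 [31. 56.]
0.79 [38. 61.]
0.7 [0. 0.]
0.6 [8. 4.]
0.5 [17.  7.]
0.4 [25.  9.]
0.3 [34. 11.]
0.2 [43. 11.]
0.1 [52. 11.]
0.0 [61. 10.]
-0.1 [70.  7.]
```

Request:
carry_out(slide=[[1,9,0],[4,17,0],[7,24,0],[10,31,0],[15,38,0],[20,44,0],[25,50,0],[31,56,0],[38,61,0],[45,66,0]], dr=[[0,0,-0.09],[0,0,-0.18],[0,0,-0.27],[0,0,-0.36],[0,0,-0.45],[0,0,-0.54],[0,0,-0.63],[0,0,-0.72],[0,0,-0.81],[0,0,-0.9]], claw=[0.33,0.33,0.33,0.33,0.33,0.33,0.33,0.33,0.33,0.33])

```text
clock: 14.62
ee_pos: [0.5139, 0.0095, 0.0889]
eef_rot: [0.51, 0.86, -0.001, 0.0]
contact_force: [-1.0, -1.9, 0.5]
grip_width: 0.0283
```

Request:
carry_out(slide=[[8,4,0],[17,7,0],[25,9,0],[34,11,0],[43,11,0],[52,11,0],[61,10,0],[65,9,0],[65,9,0],[65,9,0]], dr=[[0,0,-0.1],[0,0,-0.2],[0,0,-0.3],[0,0,-0.4],[0,0,-0.5],[0,0,-0.6],[0,0,-0.7],[0,0,-0.74],[0,0,-0.74],[0,0,-0.74]], claw=[0.33,0.33,0.33,0.33,0.33,0.33,0.33,0.33,0.33,0.33])

```text
clock: 15.45
ee_pos: [0.5792, 0.0193, 0.0888]
eef_rot: [0.785, 0.62, 0.0, 0.0]
contact_force: [0.4, 0.8, -0.1]
grip_width: 0.0282
```

```bash
python3 m.py
```

```text
15.45 [0.57915942 0.01930371 0.08884032] F [ 0.41407703  0.80584061 -0.08653001] Floc 0.2515732203628308 0.8703961681711724 w 0.0282174383137608 [[0.0036, 0.0385]] yaw -0.040693140288613844 j [ 0.42  0.34 -0.59  1.78  0.21  1.08 -0.47]
```

Request:
carry_out(slide=[[2,0,0],[3,-1,0],[4,-1,0],[5,-1,0],[5,-1,0],[5,-1,0],[5,-1,0],[5,-1,0],[5,-1,0],[5,-1,0]], dr=[[0,0,0],[0,0,0],[0,0,0],[0,0,0],[0,0,0],[0,0,0],[0,0,0],[0,0,0],[0,0,0],[0,0,0]], claw=[0.33,0.33,0.33,0.33,0.33,0.33,0.33,0.33,0.33,0.33])

```text
clock: 16.28
ee_pos: [0.5797, 0.0193, 0.0885]
eef_rot: [0.785, 0.62, -0.004, -0.003]
contact_force: [-11.2, 1.7, 8.1]
grip_width: 0.0279
```

```bash
python3 m.py
```

```text
16.2833 [0.57969217 0.01933104 0.08850895] F [-11.22914112   1.74493137   8.05986656] Floc -11.355480412001594 -0.4446423589375459 w 0.027928294586754224 [[0.0041, 0.0386]] yaw -0.04012302073061219 j [ 0.42  0.35 -0.59  1.77  0.21  1.1  -0.48]
```

The lever is hard against its home stop: 11 N and no further motion. Centring the jaws, opening and lifting clear.

Request:
carry_out(slide=[[-3,0,0],[-4,0,0],[-4,0,0],[-4,0,10],[-4,0,40],[-4,0,80],[-4,0,120],[-10,-30,150],[-20,-70,170],[-30,-110,180]], dr=[[0,0,0],[0,0,0],[0,0,0],[0,0,0],[0,0,0],[0,0,0],[0,0,0],[0,0,0],[0,0,0],[0,0,0]], claw=[0.4,0.4,0.4,0.4,0.4,0.4,0.4,0.4,0.4,0.4])

```text
clock: 17.12
ee_pos: [0.5571, -0.0855, 0.272]
eef_rot: [0.784, 0.621, 0.002, 0.003]
contact_force: [0.8, -1.1, -0.0]
grip_width: 0.0341
```

Request:
carry_out(slide=[[-10,-40,0],[-20,-80,0],[-30,-120,0],[-40,-140,0],[-40,-140,0],[-40,-140,0],[-40,-140,0],[-40,-140,0],[-40,-140,0],[-40,-140,0]], dr=[[0,0,0],[0,0,0],[0,0,0],[0,0,0],[0,0,0],[0,0,0],[0,0,0],[0,0,0],[0,0,0],[0,0,0]], claw=[0.4,0.4,0.4,0.4,0.4,0.4,0.4,0.4,0.4,0.4])

```text
clock: 17.95
ee_pos: [0.516, -0.2249, 0.2674]
eef_rot: [0.784, 0.62, 0.0, 0.0]
contact_force: [-0.4, 0.1, 0.2]
grip_width: 0.0342
```

```bash
python3 v.py pics/t8.png
python3 - <<'E'
import cv2,numpy as np
from rig import camera
im=camera('wrist');cv2.imwrite('pics/w8.png',im)
a=cv2.imread('pics/t8.png');cv2.imwrite('pics/t8b.png',np.vstack([a[:300],cv2.resize(im[:200,160:480],(480,300))[:, :] if 0 else cv2.copyMakeBorder(cv2.resize(im[:200,200:440],None,fx=1.45,fy=1.45),0,0,0,800-348,cv2.BORDER_CONSTANT)]))
E
```

```text
17.95 [ 0.51599525 -0.22487099  0.26741375] F [-0.44070435  0.11757459  0.23243971] Floc -0.4550933272401172 0.030728401217309895 w 0.03415829757913934 [[-0.0115, -0.2132]] yaw -0.039507945553133555 j [ 0.77  0.15 -0.45  1.61  0.06  1.41  0.08]
red u [303 304 306 307 308 309 310 311 312 313 314 315 316 317 318 319 320 321
 322 323 324 325 326 327 328 329 330 331 332 333 334 335 336 337 338 339
 340 341 342 343 344 345 346 347 348]
pipe y range 0.1337 -0.0169
```

View pics/t8b.png

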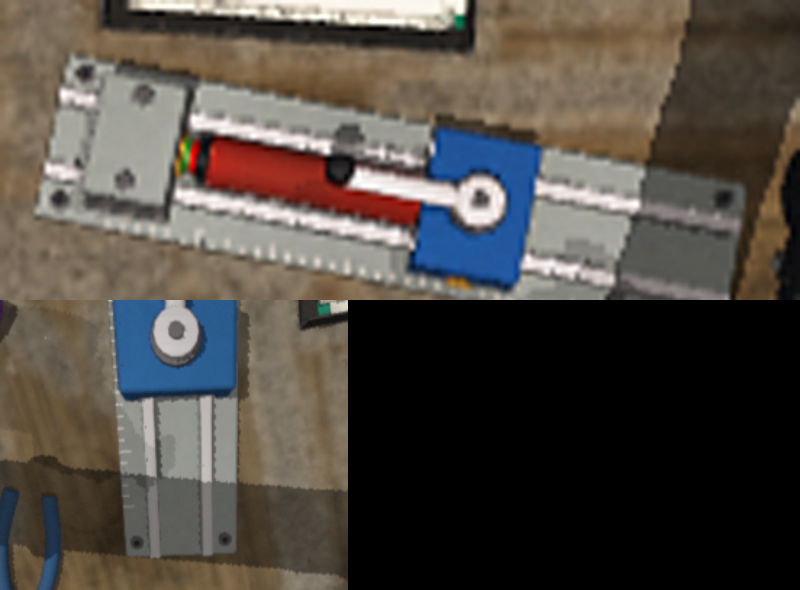

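The lever is home, with the knob at crop (340,170). The pipe and disc are where they were before clamping, and the collar is against the green at (187,155).

```bash
python3 -c "
from rig import job
print(job.close_job())"
```

```text
the job is handed in; nothing more can be done
None
```

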